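# Put a custard cake on the warmer's glass and turn up the heat wheel

## Robot

A 6-joint arm with a two-finger parallel gripper is mounted at the origin on a cart in front of the work surface, level with it; the furniture and walls round the work are solid. World frame = base frame: x ahead of the robot, y to its left, z up, the work surface at z = 0. Lengths are in m, angles in rad, forces in N, time in s.
With the tool pointing down it reaches from about 0.225 to 0.875 m from the base axis. Payload 3.4 kg.
Tool frame: the origin (TCP) lies midway between the tips of the shut fingers; the grasp point (between the pads) lies 19 mm behind it (manip.grasp_offset is the distance from the TCP to the grasp point, in m); x points along the fingers, y is the direction in which the jaws open and shut, and the axes are right-handed (so a half turn about x gives the same grasp; the last joint's range is limited). The gripper opens to 85 mm and grips with 20 to 120 N. Pads are 22 mm wide; open, the fingers measure 114 mm over their backs; the gripper's body (76 mm by 85 mm) begins 54 mm behind the grasp point. The pads swing forward as they close: fully open they stand 13 mm farther back than shut.
Start: joints at [1.147, 0.276, 1.505, -0, 1.361, -0.121], TCP at [0.171, 0.549, 0.197] pointing down, gripper open.
Joint ranges: [-2.89, 2.89], [-0.75, 2.08], [0.22, 2.7], [-1.18, 4.32], [0.11, 2.71], [-2.7, 2.7]. Speed limits (rad/s): [2.57, 2.57, 3.14, 3.14, 3.14, 3.14].

## Interface

Orientations are given as a unit quaternion [w, x, y, z].
In Python, from rig import manip gives the robot as it stands.
- The arm moves only by the shell command python3 -m creep 'ROWS' [OPENING] [FORCE]. ROWS is a JSON object of lists of equal length, an entry for each row: "delta_pos": the shift along the tool's x, y, z in cm, a list of three; "dr": the turn, a rotation vector about the tool's x, y, z in rad, a list of three. In form: {"delta_pos": [[dx, dy, dz], ...], "dr": [[rx, ry, rz], ...]}. A call has 1 to 10 rows; each row is the pose to reach, as a shift and turn from the pose commanded when the call began, along the tool's axes at that moment; what a row does not reach only later rows make up. A row lasts 1/10 s, in which the tool goes at most 50 mm and 8.59 degrees, less where a joint would pass 70% of its speed; a pose out of reach is approached as far as the arm can. A call with a gripper value outside its range is refused whole. OPENING is the opening, from -1 (shut) to 1 (fully open), set as the call begins (- or left out, the last holds). The fingers move at their own pace and stop on an object; FORCE is the grip in N (left out, the last holds). Time passes only in rows, so rows that repeat a pose let the fingers close. It gives the time, the measured TCP pose, the force and the opening at its end, in the units of the state.
- manip.get_state(): the state, without advancing time (a new reading comes with each control period).
- manip.get_image(name): name is "scene" or "top"; returns a dict with "pixels" (480x640x3 uint8, blue, green, red), "depth" (480x640 float32, m along the optical axis (not along the pixel's ray), 0 where there is no reading), "intrinsics" (3x3 intrinsics, pixels), "rvec" (rotation vector, rad) and "tvec" (3), from world to camera coordinates, as OpenCV has them. Camera axes: x right, y down, z forward; pixel columns grow to the right and rows downward; lengths in m; the calibration is good to about 2 mm. A picture is of the moment at which its call begins.
- manip.sign_off(): hands the job in, once; it reports no verdict.
The state is a dict: "clock": time; "qpos": joint angles; "qd": joint speeds; "effort": joint torques, N m; "position": TCP position; "ee_rot": TCP orientation; "contact_force": force on the tool from outside, world axes, zero at the start; "moment": the same for the moment, N m; "width": finger opening in m.
Only numpy, scipy, OpenCV 4.12 (cv2) and the standard library are available. Lean on these libraries where they do the work, as an engineer would, in place of code of your own. Each camera call takes 0.05 s, during which the arm holds its last target. There are 200 camera calls.

## Task

One custard cake has been put down on the steel front of the cake warmer: push it gently back with the fingertips, without lifting it, until all of it stands on the black heating glass beside the other cake. Then turn the warmer's knurled heat wheel up with a fingertip (pressing on its crown and stroking it away from the robot), click by click, until it has clicked in with its white line at the middle one of the three white bars on the scale beside it. Leave the other cake and everything round the warmer where it is.

Things in the scene. Friction and masses are not known exactly. Their poses are not given: they have to be found in the camera images.
- warmer: cake warmer, a fixed steel box 270 mm deep (its x, away from the robot) x 360 mm wide (its y, to the left); origin under its centre on the worktop; its flat deck is 60 mm above the worktop. A thin rail (6 mm rod, top 87 mm above the worktop) runs along its back, 126 mm behind the centre. The heat wheel is in the grey strip along its left end, an amber pilot lamp 85 mm behind the wheel (8 mm high).
- glass (a point): centre of the black heating glass, which is flush in the steel deck: 150 mm deep (x) x 255 mm wide (y), axes as the warmer's. Round it the deck is plain steel: a strip 100 mm deep in front of it.
- wheel_crown (a point): highest point of the heat wheel's rim when nothing presses on it, midway along its 18 mm width; 18 mm above the deck. The wheel is black, knurled, 56 mm in diameter, and stands on edge in a slot, its axle along the warmer's y. Axes as the warmer's; it does not turn with the wheel.
- heat_wheel (a joint): turn of the wheel in rad, growing (hotter) as the top of its rim moves to the warmer's +x, away from the robot. Four click stops: 0 (off), 0.628, 1.257 (the wanted one, middle bar), 1.885 (hottest), 17.6 mm of rim apart. At the start it stands at one of the first two. Let go between two stops, it jumps to the nearer one. A click takes 1 to 2 N at the rim.
- wheel_axle (a point): middle of the wheel's axle, 28 mm under the crown (axes as the warmer's). The wheel is sprung: from about 3 N on it gives downwards, by up to 6 mm at about 7 N. The white line across its rim stands 54 degrees to the robot's side of the crown at 0 rad and 18 degrees beyond the crown at 1.257.
- wheel_scale (a point): top of the fixed arched scale on the wheel's right (warmer's -y): 7 mm wide, 15 mm off the wheel's middle, 5.5 mm lower than the wheel's crown. It bears a white dot (off) and three white bars, one where the white line stands at each stop.
- cake_mid (a point): the cake to be pushed: custard cake in an oval foil cup, 59 mm (its x) x 107 mm (its y) x 28 mm high, 85 g; this point is at its centre, half-way up (14 mm above the deck)
- cake_left (a point): end of that cake's long axis on its +y side, half-way up
- cake_right (a point): end of that cake's long axis on its -y side, half-way up
- cake_front (a point): middle of that cake's long side on its -x side (towards the robot), half-way up
- cake_back (a point): middle of that cake's long side on its +x side, half-way up
- cake: the same cake; origin at the centre of its underside
- warm_cake_mid (a point): the other custard cake, of the same shape and size, already on the right part of the glass with its long axis (its y) pointing away from the robot; centre, half-way up; to be left alone
- order_pad: dark red spiral-bound order pad, 148 x 109 x 13 mm, lying flat; to be left alone
- marker: marker pen, 135 mm long, 16 mm thick, lying; to be left alone
- masking_tape: roll of masking tape, 97 mm across, 25 mm high, lying flat; to be left alone
- whisk: wire whisk with a yellow handle, 334 mm long, lying; to be left alone
Not all that is in view belongs to the job. Leave any red look-alike of the cake alone.

How it is judged:
On the way, in this order (a step that is already met when the one before it is completed fails the run):
1. the whole cake stands on the heating glass (x of cake_left in the frame of glass between -0.079 and 0.079 m and y of cake_left in the frame of glass between -0.1315 and 0.1315 m and x of cake_right in the frame of glass between -0.079 and 0.079 m and y of cake_right in the frame of glass between -0.1315 and 0.1315 m and x of cake_front in the frame of glass between -0.079 and 0.079 m and y of cake_front in the frame of glass between -0.1315 and 0.1315 m and x of cake_back in the frame of glass between -0.079 and 0.079 m and y of cake_back in the frame of glass between -0.1315 and 0.1315 m and linear speed of cake below 0.02 m/s), for 0.2 s.
2. after that, the heat wheel is at the middle bar's click stop (value of joint heat_wheel between 1.10664 and 1.40664 rad), for 0.2 s.
At the end, for the whole second after the job is handed in: all four ends of the cake are on the heating glass (4 mm of overhang allowed), the cake upright and at rest on it; the heat wheel rests within 0.15 rad of 1.257 rad; the cake was there before the wheel got there (all of step 2 and x of cake_left in the frame of glass between -0.079 and 0.079 m and y of cake_left in the frame of glass between -0.1315 and 0.1315 m and x of cake_right in the frame of glass between -0.079 and 0.079 m and y of cake_right in the frame of glass between -0.1315 and 0.1315 m and x of cake_front in the frame of glass between -0.079 and 0.079 m and y of cake_front in the frame of glass between -0.1315 and 0.1315 m and x of cake_back in the frame of glass between -0.079 and 0.079 m and y of cake_back in the frame of glass between -0.1315 and 0.1315 m and linear speed of cake below 0.01 m/s and velocity of joint heat_wheel between -0.1 and 0.1 rad/s and angle between cake's own z axis and vertical below 0.1 rad); the robot touches nothing.
It fails at once if the cake is lifted (12 mm) or tipped (height (world z) of cake_mid above 0.086 m or angle between cake's own z axis and vertical above 0.3 rad).
It fails at once if a finger presses the cake with more than 20 N (contact force between the fingers and cake above 20 N).
It fails at once if the other cake is shifted by more than 12 mm (distance of warm_cake_mid from where it was at the start of the episode above 0.012 m).
It fails at once if something round the warmer is shifted by more than 15 mm (distance of any of order_pad, marker, masking_tape, whisk from where it was at the start of the episode above 0.015 m).
It also fails if it takes over 48 s, if anything falls off the work surface, if the arm or the gripper's body presses on something with over 40 N, if the wrist force passes 120 N, or if a joint passes its speed limit or range.

## Working session

There is one attempt and no reset: what is moved stays moved. The work goes in short steps, Python scripts to look and compute and a shell command to move; the robot and the scene stay as the last step left them, time stands still between calls to the robot, and variables do not carry over. Pictures are saved under pics/ and viewed, about 8 in all and at most 12, crops included, and the job is handed in when it is done.

```bash
mkdir -p pics; ls; cat > h.py <<'E'
import numpy as np, cv2
from rig import manip
def grab(n):
    im=manip.get_image(n); R,_=cv2.Rodrigues(np.array(im["rvec"],float)); im["R"]=R; im["t"]=np.array(im["tvec"],float).ravel(); im["K"]=np.array(im["intrinsics"]); return im
def ray(im,u,v,z):
    d=im["R"].T@np.linalg.inv(im["K"])@np.array([u,v,1.]); c=-im["R"].T@im["t"]
    return c+d*(z-c[2])/d[2]
def proj(im,p):
    q=im["K"]@(im["R"]@np.array(p,float)+im["t"]); return q[:2]/q[2]
def cloud(im):
    v,u=np.mgrid[:480,:640]; d=im["depth"]
    c=np.stack([u,v,np.ones_like(u)],-1)@np.linalg.inv(im["K"]).T*d[...,None]
    return (c-im["t"])@im["R"]
E
python3 - <<'E'
from h import *
import pickle
s=manip.get_state(); print({k:np.round(v,3) for k,v in s.items()})
for n in("scene","top"):
    im=grab(n); cv2.imwrite(f"pics/{n}0.png",im["pixels"]); print(n,im["K"].round(1).tolist(),(-im["R"].T@im["t"]).round(3)); pickle.dump(im,open(n+"0.pkl","wb"))
E
```

```text
pics
{'clock': np.float64(0.0), 'qpos': array([ 1.147,  0.277,  1.506,  0.   ,  1.361, -0.121]), 'qd': array([ 0.   ,  0.   , -0.002,  0.001,  0.   , -0.001]), 'effort': array([ 2.0000e-03, -4.1678e+01, -2.4581e+01,  0.0000e+00,  1.1000e-02,
        0.0000e+00]), 'position': array([0.171, 0.548, 0.196]), 'ee_rot': array([ 0.699,  0.106,  0.699, -0.107]), 'contact_force': array([-0.181, -0.83 , -0.512]), 'moment': array([ 0.054, -0.027,  0.034]), 'width': np.float64(0.085)}
scene [[619.0, 0.0, 323.6], [0.0, 619.0, 238.4], [0.0, 0.0, 1.0]] [-0.503 -0.737  0.841]
top [[435.3, 0.0, 313.0], [0.0, 435.3, 240.3], [0.0, 0.0, 1.0]] [ 0.412 -0.017  1.099]
```

View pics/top0.png

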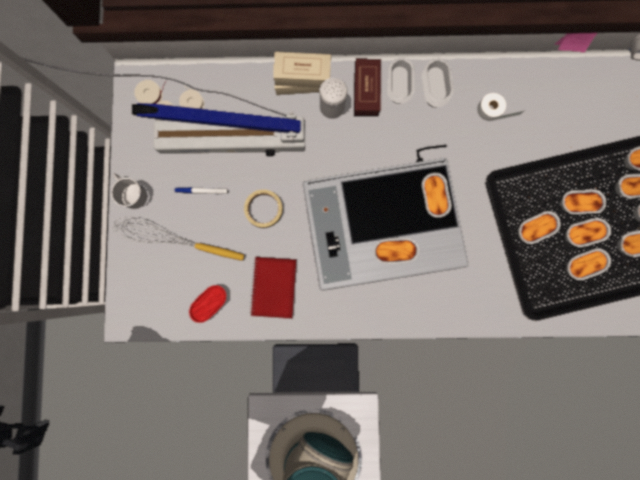

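View pics/scene0.png

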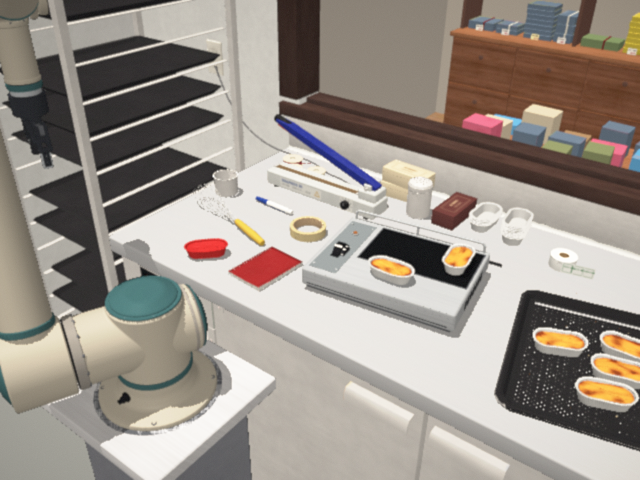

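Candidates in the top view are:
- the cake on the steel front, (396,251)
- the other cake on the glass, (436,195)
- the red look-alike, (208,303)
- cakes on the black tray, around (540,228) to (635,243)

The one on the warmer's steel front, (396,251), fits the description. The wheel is at about (333,244). Next I'll measure these and check a crop.

```bash
python3 - <<'E'
from h import *
import pickle
t=pickle.load(open("top0.pkl","rb")); s=pickle.load(open("scene0.pkl","rb"))
print("tcp proj",proj(t,[.171,.549,.197]))
px=t["pixels"]; hsv=cv2.cvtColor(px,cv2.COLOR_BGR2HSV)
P=cloud(t)
def sub(m,x0,y0,x1,y1):
    o=np.zeros_like(m); o[y0:y1,x0:x1]=m[y0:y1,x0:x1]; return o
# glass
g=sub(((hsv[...,2]<40)*255).astype(np.uint8),340,160,462,246)
c=max(cv2.findContours(g,0,1)[0],key=cv2.contourArea)
# glass + cake filled
hull=cv2.convexHull(c); print("glass px",cv2.boxPoints(cv2.minAreaRect(hull)).round(1).tolist())
gw=np.array([ray(t,*p[0],.06)[:2] for p in hull],np.float32); r=cv2.minAreaRect(gw*1000); print("glass mm",r)
# warmer deck by height
m=((P[...,2]>.05)&(P[...,2]<.07)); m=sub((m*255).astype(np.uint8),290,140,480,300)
m=cv2.morphologyEx(m,cv2.MORPH_OPEN,np.ones((3,3)))
c=max(cv2.findContours(m,0,1)[0],key=cv2.contourArea)
r=cv2.minAreaRect(np.array([ray(t,*p[0],.06)[:2] for p in c],np.float32)*1000); print("deck",r)
for nm,b in(("cake",(365,232,425,270)),("warm",(415,168,460,222))):
    for lo in (.065,.073,.08):
        m=sub(((P[...,2]>lo)&(P[...,2]<.1)).astype(np.uint8)*255,*b)
        c=max(cv2.findContours(m,0,1)[0],key=cv2.contourArea); q=P[m>0]
        r=cv2.minAreaRect(q[:,:2].astype(np.float32)*1000); print(nm,lo,np.round(r[0],1),np.round(r[1],1),round(r[2],1),q[:,2].max().round(4),q[:,:2].mean(0).round(4))
m=sub(((P[...,2]>.066)&(P[...,2]<.1)).astype(np.uint8)*255,310,215,352,265); q=P[m>0]; print("wheel blob",len(q),q.mean(0).round(4),q.min(0).round(4),q.max(0).round(4))
i=q[:,2]>.074; print(q[i].mean(0),i.sum(),cv2.minAreaRect(q[i,:2].astype(np.float32)*1000))
a=cv2.resize(px[150:300,290:480],None,fx=4.2,fy=4.0,interpolation=2)[:560]
cv2.imwrite("pics/c1.png",a)
b=s["pixels"]
cv2.imwrite("pics/c2.png",np.hstack([cv2.resize(b[225:275,310:370],(480,400),interpolation=2),cv2.resize(px[222:266,312:352],(320,400),interpolation=2)]))
E
```

```text
tcp proj [ 39.67367765 409.92974672]
glass px [[342.6000061035156, 182.6999969482422], [446.1000061035156, 165.6999969482422], [455.79998779296875, 225.10000610351562], [352.29998779296875, 242.0]]
glass mm ((608.650390625, -212.90676879882812), (146.7790985107422, 251.65402221679688), 8.584097862243652)
deck ((560.9744262695312, -176.89785766601562), (267.8337707519531, 357.9036560058594), 8.525293350219727)
cake 0.065 [ 497.4 -196.7] [ 68.6 125.6] 5.3 0.0929 [ 0.4936 -0.1991]
cake 0.073 [ 493.3 -198.6] [105.2  58.5] 89.5 0.0929 [ 0.4934 -0.1991]
cake 0.08 [ 493.3 -198.6] [105.2  58.5] 89.5 0.0929 [ 0.4929 -0.1988]
warm 0.065 [ 621.8 -293. ] [113.9  77.7] 8.3 0.0932 [ 0.6241 -0.298 ]
warm 0.073 [ 623.8 -296.8] [104.2  59.5] 7.0 0.0932 [ 0.6243 -0.2981]
warm 0.08 [ 623.8 -296.8] [104.2  59.5] 7.0 0.0932 [ 0.6238 -0.298 ]
wheel blob 188 [ 0.5123 -0.0518  0.0738] [ 0.4882 -0.0757  0.066 ] [ 0.5677 -0.0257  0.0824]
[ 0.5119011 -0.0495836  0.076878 ] 102 ((512.624267578125, -51.748809814453125), (23.651010513305664, 35.542945861816406), 89.74317932128906)
```

View pics/c1.png

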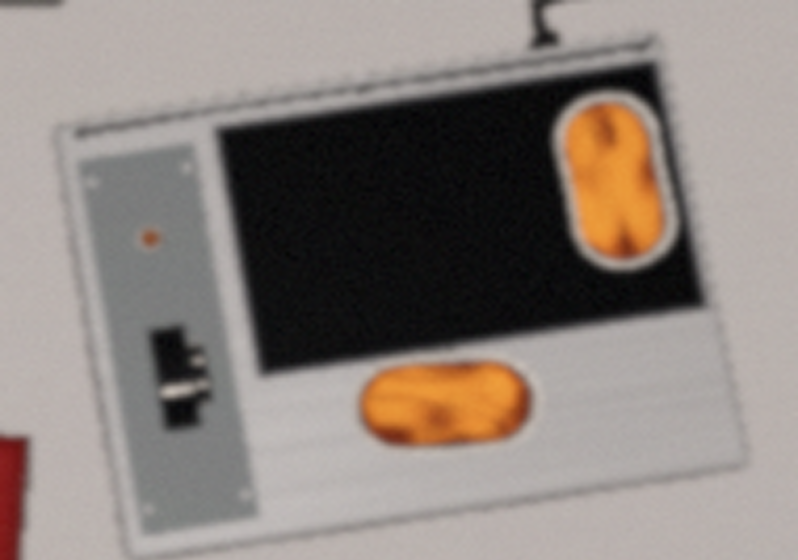

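View pics/c2.png

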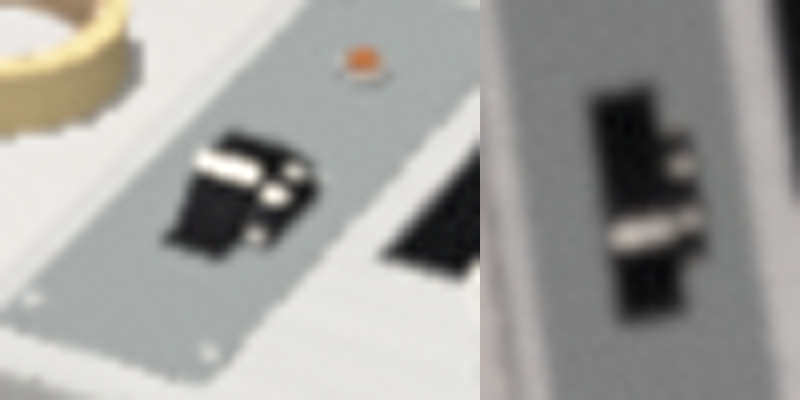

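The crops show the cake at (396,251), lying askew to the warmer by about 9°, with the glass free beside the other cake. The wheel's white line is level with the first bar, about 6 mm on the robot's side of the crown, so it stands at 0.628 and needs one click. The measured deck is 268x358 mm, the glass 147x252 mm and the cake 105x58 mm, top at 92 mm. All of these fit the given sizes. Next I'll work out the moves.

```bash
cat >> h.py <<'E'
from scipy.spatial.transform import Rotation as Ro
YAW=np.radians(8.55); G=np.array([.6087,-.2129]); Rw=np.array([[np.cos(YAW),-np.sin(YAW)],[np.sin(YAW),np.cos(YAW)]])
def g2w(x,y): return G+Rw@np.array([x,y])
def w2g(p): return Rw.T@(np.array(p)[:2]-G)
def tgt(x,y,z,sgn=None):
    "glass-frame xy, world z -> tool delta cm and dr (tool down, tool y along +-warmer y)"
    s=manip.get_state(); q=s["ee_rot"]; R=Ro.from_quat([q[1],q[2],q[3],q[0]]).as_matrix()
    X=np.array([0,0,-1.]); Y=np.array([*Rw[:,1],0])
    sg=np.sign(R[:,1]@Y) if sgn is None else sgn
    T=np.stack([X,sg*Y,np.cross(X,sg*Y)],1)
    d=R.T@(np.array([*g2w(x,y),z])-s["position"])*100
    print("cm",d.round(2),"dr",Ro.from_matrix(R.T@T).as_rotvec().round(3),"axes in glass: y",(Rw.T@R[:2,1]).round(2),"z",(Rw.T@R[:2,2]).round(2))
def st():
    s=manip.get_state(); print("t",s["clock"].round(2) if hasattr(s["clock"],"round") else s["clock"],"g",w2g(s["position"]).round(4),"z",round(float(s["position"][2]),4),"F",np.round(s["contact_force"],2),"w",s["width"],"q",np.round(s["qpos"],2))
E
python3 - <<'E'
from h import *
st(); tgt(-.18,.031,.19,1); tgt(-.18,.031,.19,-1)
E
```

```text
t 0.1 g [-0.3194  0.8178] z 0.1965 F [-0.36 -0.41  0.64] w 0.08514621497828583 q [ 1.15  0.28  1.51 -0.    1.36 -0.12]
cm [  0.75 -64.69  46.91] dr [-0.452 -0.001  0.002] axes in glass: y [0.44 0.9 ] z [ 0.9  -0.44]
cm [  0.75 -64.69  46.91] dr [2.69e+00 2.00e-03 1.00e-03] axes in glass: y [0.44 0.9 ] z [ 0.9  -0.44]
```

```bash
python3 -m creep '{"delta_pos":[[0.1,-4,2.9],[0.1,-8,5.8],[0.2,-12,8.7],[0.2,-16,11.6],[0.3,-20,14.5],[0.3,-24,17.4],[0.3,-28,20.3],[0.4,-32,23.2],[0.4,-36,26.1],[0.5,-40,29]],"dr":[[-0.05,0,0],[-0.1,0,0],[-0.15,0,0],[-0.2,0,0],[-0.25,0,0],[-0.3,0,0],[-0.35,0,0],[-0.4,0,0],[-0.45,0,0],[-0.45,0,0]]}' 0 20; python3 -c "
from h import *
st(); tgt(-.18,.031,.19,1)"
```

```text
clock: 1.1
position: [0.329, 0.0788, 0.1924]
ee_rot: [0.706, -0.052, 0.705, 0.052]
contact_force: [1.2, -0.2, -0.8]
width: 0.0426
t 1.1 g [-0.2332  0.33  ] z 0.1924 F [ 1.2  -0.15 -0.82] w 0.04257849679799712 q [ 0.03 -0.09  1.94  0.    1.29 -1.69]
cm [  0.24 -29.9    5.35] dr [-0.001  0.001 -0.   ] axes in glass: y [0. 1.] z [ 1. -0.]
```

```bash
python3 -m creep '{"delta_pos":[[0,-4,0.7],[0,-8,1.4],[0.1,-12,2.1],[0.1,-16,2.9],[0.2,-20,3.6],[0.2,-24,4.3],[0.2,-27,4.8],[0.2,-29.5,5.3],[0.2,-29.9,5.3],[0.2,-29.9,5.3]],"dr":[[0,0,0],[0,0,0],[0,0,0],[0,0,0],[0,0,0],[0,0,0],[0,0,0],[0,0,0],[0,0,0],[0,0,0]]}'; python3 -m creep '{"delta_pos":[[2,0,0],[4.5,0,0],[7,0,0],[9,0,0],[10.5,0,0],[11.5,0,0],[12,0,0],[12.3,0,0],[12.3,0,0]],"dr":[[0,0,0],[0,0,0],[0,0,0],[0,0,0],[0,0,0],[0,0,0],[0,0,0],[0,0,0],[0,0,0]]}'; python3 - <<'E'
from h import *
st(); tgt(-.18,.031,.064)
im=grab("scene"); cv2.imwrite("pics/s1.png",cv2.resize(im["pixels"][190:350,280:500],(770,560),interpolation=2))
E
```

```text
clock: 2.1
position: [0.4248, -0.2074, 0.1897]
ee_rot: [0.705, -0.051, 0.706, 0.052]
contact_force: [-0.1, 0.2, 0.1]
width: 0.0427
clock: 3.0
position: [0.4254, -0.2072, 0.0675]
ee_rot: [0.705, -0.052, 0.705, 0.052]
contact_force: [-1.0, -0.7, 0.1]
width: 0.0429
t 3.0 g [-0.1804  0.0329] z 0.0675 F [-0.96 -0.69  0.14] w 0.04291839222123042 q [-0.6   0.24  1.91  0.    0.99 -2.32]
cm [ 0.35 -0.19  0.04] dr [-0.002  0.     0.   ] axes in glass: y [0. 1.] z [ 1. -0.]
```

View pics/s1.png

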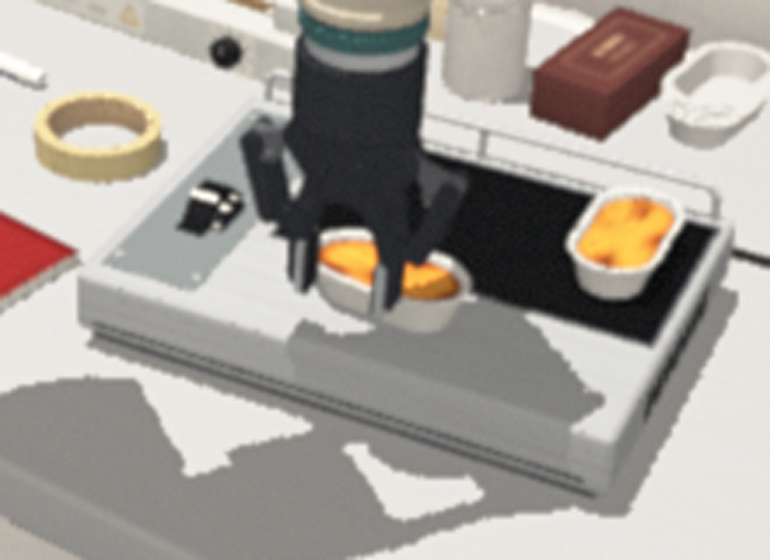

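The fingers, at crop (300,260) and (383,280), stand in front of the cake and clear of the deck. I'll push gently along the warmer's x.

```bash
Z='[0,0,0]'; python3 -m creep '{"delta_pos":[[0.2,-0.1,0.8],[0.2,-0.1,1.4],[0.2,-0.1,1.9],[0.2,-0.1,2.4],[0.2,-0.1,2.9],[0.2,-0.1,3.4],[0.2,-0.1,4],[0.2,-0.1,4.6],[0.2,-0.1,5.2],[0.2,-0.1,5.8]],"dr":[[0,0,0],[0,0,0],[0,0,0],[0,0,0],[0,0,0],[0,0,0],[0,0,0],[0,0,0],[0,0,0],[0,0,0]]}'; python3 -m creep '{"delta_pos":[[0,0,0.6],[0,0,1.2],[0,0,1.8],[0,0,2.4],[0,0,3],[0,0,3.6],[0,0,4.1],[0,0,4.5],[0,0,4.7],[0,0,4.7]],"dr":[[0,0,0],[0,0,0],[0,0,0],[0,0,0],[0,0,0],[0,0,0],[0,0,0],[0,0,0],[0,0,0],[0,0,0]]}'; python3 - <<'E'
from h import *
st()
im=grab("scene"); cv2.imwrite("pics/s2.png",cv2.resize(im["pixels"][190:350,280:500],(770,560),interpolation=2))
E
```

```text
clock: 4.05
position: [0.4833, -0.1998, 0.0653]
ee_rot: [0.705, -0.052, 0.705, 0.052]
contact_force: [0.3, -0.8, 0.4]
width: 0.0424
clock: 5.05
position: [0.5295, -0.193, 0.0653]
ee_rot: [0.705, -0.052, 0.705, 0.052]
contact_force: [0.8, -1.0, 0.1]
width: 0.0428
t 5.05 g [-0.0753  0.0315] z 0.0653 F [ 0.78 -0.98  0.13] w 0.04278600719577476 q [-0.47  0.36  1.73  0.    1.05 -2.19]
```

View pics/s2.png

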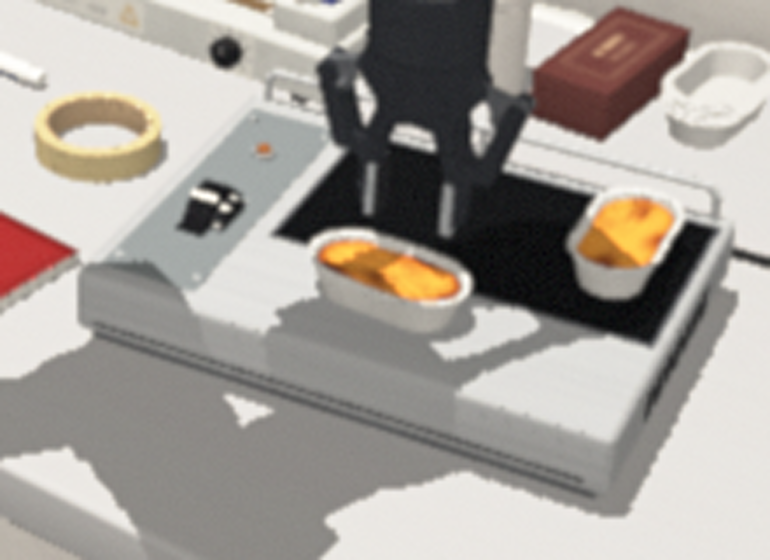

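The cake has not moved and the fingers appear beyond it. That disagrees with my geometry, so I'll check the camera against the reported TCP.

```bash
python3 - <<'E'
from h import *
im=grab("scene"); t=grab("top"); P=cloud(im); Q=cloud(t)
s=manip.get_state(); p=s["position"]; print("tcp",p)
f=lambda q:((q-[280,190])*3.5).round(0)
for y in(-.025,.025): print("finger expected crop px",f(proj(im,[*(p[:2]+Rw[:,1]*y),p[2]])))
# observed fingertips
for u,v in((370,205),(447,225),(370,180),(447,200)):
    uu,vv=int(280+u/3.5),int(190+v/3.5); print("obs",(u,v),P[vv-1:vv+2,uu-1:uu+2].reshape(9,3).round(3)[[1,4,7]].tolist(), w2g(P[vv,uu]).round(3))
# scene-camera position of cake top and warm cake
for nm,c in (("cake",(390,262)),("warm",(625,225))):
    uu,vv=int(280+c[0]/3.5),int(190+c[1]/3.5); print(nm,P[vv,uu].round(3),w2g(P[vv,uu]).round(3))
cv2.imwrite("pics/t2.png",cv2.resize(t["pixels"][100:310,250:510],(780,595),interpolation=2))
E
```

```text
tcp [ 0.52903862 -0.19292958  0.06525875]
finger expected crop px [443. 271.]
finger expected crop px [370. 250.]
obs (370, 205) [[0.513, -0.17, 0.111], [0.516, -0.169, 0.106], [0.509, -0.172, 0.108]] [-0.085  0.058]
obs (447, 225) [[0.523, -0.22, 0.11], [0.521, -0.221, 0.108], [0.518, -0.223, 0.108]] [-0.088  0.005]
obs (370, 180) [[0.511, -0.17, 0.13], [0.512, -0.169, 0.126], [0.513, -0.169, 0.123]] [-0.089  0.057]
obs (447, 200) [[0.516, -0.222, 0.132], [0.518, -0.221, 0.128], [0.52, -0.22, 0.124]] [-0.091  0.005]
cake [ 0.505 -0.193  0.079] [-0.099  0.035]
warm [ 0.63  -0.294  0.081] [ 0.009 -0.083]
```

View pics/t2.png

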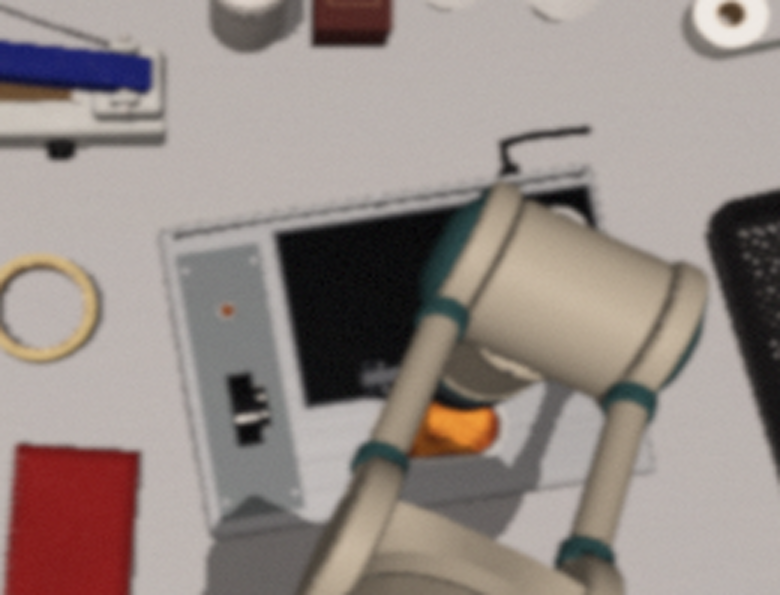

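The picture shows the fingers hanging over and behind the cake, light tips at (370,213) and (447,235), while the cake is unmoved. Their depth gives a tip height of about 0.10, against a reported 0.065. I'll measure that height offset properly before moving on.

```bash
python3 - <<'E'
from h import *
im=grab("scene"); P=cloud(im); g=(P[...,:2]-G)@Rw
m=(g[...,0]>-.1)&(g[...,0]<-.05)&(P[...,2]>.092)&(P[...,2]<.2)
for lo,hi in((-.03,.03),(.03,.09)):
    k=m&(g[...,1]>lo)&(g[...,1]<hi); z=np.sort(P[k][:,2]); print(k.sum(),"lowest z",z[:8].round(4))
    v,u=np.nonzero(k&(P[...,2]<z[6])); print("crop px",((u.mean()-280)*3.5).round(),((v.mean()-190)*3.5).round(), "g",g[k&(P[...,2]<.13)].min(0).round(4),g[k&(P[...,2]<.13)].max(0).round(4))
for u,v in((370,205),(447,225)):
    uu=int(280+u/3.5)
    print([ (r,P[r,uu,2].round(3),int(im["pixels"][r,uu].mean())) for r in range(int(190+v/3.5)-2,int(190+v/3.5)+14)])
s=manip.get_state(); q=s["ee_rot"]; R=Ro.from_quat([q[1],q[2],q[3],q[0]]).as_matrix(); print(R.round(3).tolist())
k=(g[...,0]>-.16)&(g[...,0]<-.08)&(g[...,1]>-.04)&(g[...,1]<.1)&(P[...,2]>.072)&(P[...,2]<.093)
r=cv2.minAreaRect((g[k]*1000).astype(np.float32)); print("cake in g",r)
E
```

```text
588 lowest z [0.097  0.0994 0.0996 0.1001 0.1023 0.1037 0.1044 0.1049]
crop px 444.0 230.0 g [-0.093  -0.0042] [-0.072   0.0103]
596 lowest z [0.1002 0.1005 0.1006 0.1018 0.1024 0.1027 0.1028 0.1038]
crop px 376.0 204.0 g [-0.094   0.0502] [-0.0634  0.0673]
[(246, np.float64(0.114), 144), (247, np.float64(0.11), 145), (248, np.float64(0.107), 151), (249, np.float64(0.104), 147), (250, np.float64(0.106), 129), (251, np.float64(0.062), 74), (252, np.float64(0.057), 29), (253, np.float64(0.059), 20), (254, np.float64(0.057), 41), (255, np.float64(0.059), 124), (256, np.float64(0.084), 214), (257, np.float64(0.085), 235), (258, np.float64(0.084), 208), (259, np.float64(0.079), 174), (260, np.float64(0.08), 162), (261, np.float64(0.079), 142)]
[(252, np.float64(0.116), 141), (253, np.float64(0.113), 140), (254, np.float64(0.109), 139), (255, np.float64(0.105), 140), (256, np.float64(0.102), 131), (257, np.float64(0.1), 92), (258, np.float64(0.061), 44), (259, np.float64(0.059), 23), (260, np.float64(0.058), 20), (261, np.float64(0.059), 20), (262, np.float64(0.062), 51), (263, np.float64(0.058), 109), (264, np.float64(0.085), 157), (265, np.float64(0.085), 169), (266, np.float64(0.086), 154), (267, np.float64(0.081), 126)]
[[-0.0, -0.147, 0.989], [0.0, 0.989, 0.147], [-1.0, 0.0, -0.0]]
cake in g ((-115.62705993652344, 29.38973617553711), (107.01221466064453, 63.38037872314453), 79.8675537109375)
```

Both tips measure about 0.100 m, so the reported z is about 3 cm too low, while x and y agree. I'll go back the way I came, lower by the measured offset, and check again with the camera.

```bash
python3 -m creep '{"delta_pos":[[-0.5,0,-1],[-0.5,0,-3],[-0.5,0,-5],[-0.5,0,-7],[-0.5,0,-9],[-0.5,0,-10.5],[0,0,-11],[1,0,-11],[2,0,-11],[2,0,-11]],"dr":[[0,0,0],[0,0,0],[0,0,0],[0,0,0],[0,0,0],[0,0,0],[0,0,0],[0,0,0],[0,0,0],[0,0,0]]}'; cat > tip.py <<'E'
from h import *
st(); s=manip.get_state(); c=w2g(s["position"])
im=grab("scene"); P=cloud(im); g=(P[...,:2]-G)@Rw
m=(abs(g[...,0]-c[0])<.02)&(P[...,2]>.064)&(P[...,2]<.2)
for lo,hi in((-.05,0),(0,.05)):
    k=m&(g[...,1]-c[1]>lo)&(g[...,1]-c[1]<hi); n=P[k]; i=np.argsort(n[:,2])[:10]; print(k.sum(),"lowest z",n[i,2].round(3),"g",g[k][i].mean(0).round(3))
k=(g[...,0]>-.16)&(g[...,0]<.06)&(g[...,1]>-.04)&(g[...,1]<.1)&(P[...,2]>.07)&(P[...,2]<.093)&(im["pixels"][...,2]>im["pixels"][...,0]*1.6)
if k.sum()>20: print("orange in g",k.sum(),cv2.minAreaRect((g[k]*1000).astype(np.float32)))
E
python3 tip.py
```

```text
clock: 6.25
position: [0.42, -0.2083, 0.0435]
ee_rot: [0.704, -0.051, 0.706, 0.053]
contact_force: [-0.8, -0.2, 0.4]
width: 0.0426
t 6.25 g [-0.186   0.0326] z 0.0435 F [-0.8  -0.16  0.37] w 0.042551583415787235 q [-0.61  0.27  1.95  0.    0.93 -2.33]
672 lowest z [0.076 0.078 0.08  0.081 0.082 0.082 0.082 0.083 0.083 0.083] g [-0.196  0.005]
616 lowest z [0.079 0.079 0.079 0.08  0.08  0.081 0.081 0.081 0.082 0.082] g [-0.191  0.055]
orange in g 155 ((-111.95330810546875, 32.01914978027344), (39.359561920166016, 92.52239227294922), 7.41965389251709)
```

```bash
python3 -m creep '{"delta_pos":[[0.4,0,0],[0.8,0,0],[1.1,0,0],[1.1,0,0]],"dr":[[0,0,0],[0,0,0],[0,0,0],[0,0,0]]}';python3 -m creep '{"delta_pos":[[0,-0.1,0.6],[0,-0.1,1.2],[0,-0.1,1.7],[0,-0.1,2.2],[0,-0.1,2.7],[0,-0.1,3.2],[0,-0.1,3.8],[0,-0.1,4.4],[0,-0.1,5],[0,-0.1,5]],"dr":[[0,0,0],[0,0,0],[0,0,0],[0,0,0],[0,0,0],[0,0,0],[0,0,0],[0,0,0],[0,0,0],[0,0,0]]}'; python3 tip.py
```

```text
clock: 6.7
position: [0.4203, -0.2089, 0.0338]
ee_rot: [0.705, -0.052, 0.705, 0.052]
contact_force: [0.3, -0.3, -0.0]
width: 0.0426
clock: 7.7
position: [0.4712, -0.2028, 0.0343]
ee_rot: [0.706, -0.052, 0.705, 0.052]
contact_force: [0.9, -0.0, 0.5]
width: 0.0427
t 7.7 g [-0.1344  0.0304] z 0.0343 F [ 0.88 -0.02  0.47] w 0.04267990763195444 q [-0.54  0.33  1.88  0.    0.93 -2.26]
717 lowest z [0.065 0.065 0.065 0.066 0.067 0.067 0.067 0.067 0.068 0.068] g [-0.121  0.014]
638 lowest z [0.065 0.065 0.065 0.065 0.066 0.066 0.066 0.067 0.068 0.068] g [-0.119  0.042]
orange in g 191 ((-88.39340209960938, 28.490386962890625), (59.19401168823242, 76.47042846679688), 19.3889102935791)
```

The cake is now moving with the fingers, so I'll carry on.

```bash
python3 -m creep '{"delta_pos":[[0,0,0.6],[0,0,1.2],[0,0,1.8],[0,0,2.4],[0,0,3],[0,0,3.6],[0,0,4.2],[0,0,4.8],[0,0,5.4],[0,0,6]],"dr":[[0,0,0],[0,0,0],[0,0,0],[0,0,0],[0,0,0],[0,0,0],[0,0,0],[0,0,0],[0,0,0],[0,0,0]]}';python3 -m creep '{"delta_pos":[[0,0,0.6],[0,0,1.2],[0,0,1.8],[0,0,2.3],[0,0,2.6],[0,0,2.8],[0,0,2.8],[0,0,2.8]],"dr":[[0,0,0],[0,0,0],[0,0,0],[0,0,0],[0,0,0],[0,0,0],[0,0,0],[0,0,0]]}'; python3 tip.py; python3 - <<'E'
from h import *
im=grab("scene"); cv2.imwrite("pics/s3.png",cv2.resize(im["pixels"][190:350,280:500],(770,560),interpolation=2))
E
```

```text
clock: 8.75
position: [0.53, -0.1938, 0.0342]
ee_rot: [0.705, -0.052, 0.705, 0.052]
contact_force: [-0.8, -0.7, -0.1]
width: 0.0427
clock: 9.55
position: [0.5571, -0.1899, 0.0343]
ee_rot: [0.705, -0.052, 0.705, 0.052]
contact_force: [-0.6, -0.5, 0.2]
width: 0.0427
t 9.55 g [-0.0476  0.0304] z 0.0343 F [-0.63 -0.51  0.24] w 0.04270497944739894 q [-0.45  0.43  1.71  0.    1.   -2.16]
651 lowest z [0.064 0.064 0.066 0.067 0.067 0.067 0.067 0.067 0.067 0.068] g [-0.034  0.015]
608 lowest z [0.065 0.066 0.066 0.066 0.066 0.066 0.066 0.066 0.066 0.067] g [-0.032  0.042]
orange in g 176 ((-5.4555206298828125, 29.081369400024414), (43.688453674316406, 81.53057098388672), 1.732584834098816)
```

View pics/s3.png

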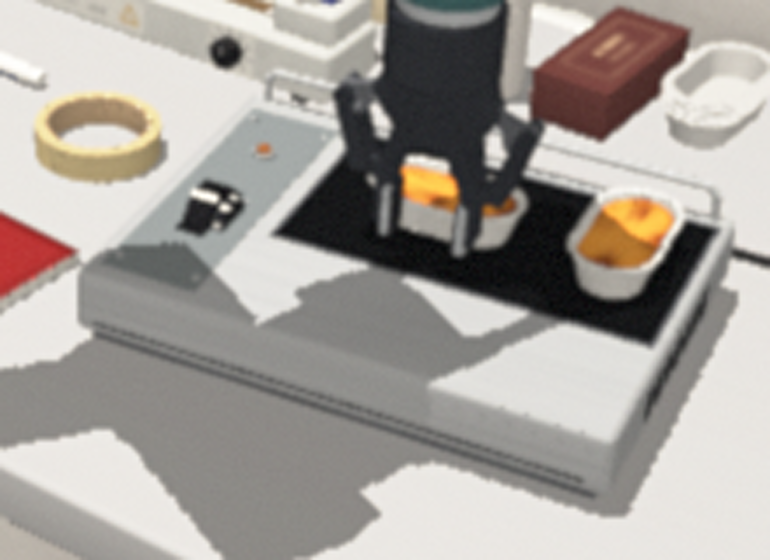

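The cake stands on the black glass, centred at about glass (-5,+29) mm and square to it, with a clear gap to the other cake. I'll back away and locate the wheel from the first top picture.

```bash
python3 -m creep '{"delta_pos":[[0,0,-1],[0,0,-3],[-1,0,-4],[-4,0,-4],[-8,0,-4],[-8,0,-4]],"dr":[[0,0,0],[0,0,0],[0,0,0],[0,0,0],[0,0,0],[0,0,0]]}' -1; python3 - <<'E'
from h import *
import pickle
t=pickle.load(open("top0.pkl","rb")); px=t["pixels"]; hsv=cv2.cvtColor(px,cv2.COLOR_BGR2HSV)
for z in(.066,.078): print("manual centre g",w2g(ray(t,331.4,244.7,z)).round(4))
m=np.zeros((480,640),bool); b=(slice(185,225),slice(315,336)); m[b]=(hsv[b][...,1]>110)&(hsv[b][...,0]<25)
v,u=np.nonzero(m); print("lamp",len(u),u.mean(),v.mean(), "wheel from lamp",(w2g(ray(t,u.mean(),v.mean(),.066))-[.085,0]).round(4))
P=cloud(t); g=(P[...,:2]-G)@Rw; w=(P[...,2]>.0665)&(P[...,2]<.09)&(g[...,1]>.12)&(g[...,1]<.2)&(g[...,0]<-.03)
dark=np.zeros_like(w); s=(slice(225,265),slice(318,350)); dark[s]=hsv[s][...,2]<70
gg=np.array([w2g(ray(t,a,c,.072)) for c,a in zip(*np.nonzero(dark))])
for k in range(-100,-30,6):
    i=(gg[:,0]*1000>k)&(gg[:,0]*1000<=k+6)
    if i.any(): print(k,i.sum(),gg[i,1].min().round(4),gg[i,1].max().round(4))
q=w&(P[...,2]>.0755); print("top ones",g[q].mean(0).round(4),P[q][:,2].max())
s=pickle.load(open("scene0.pkl","rb")); P=cloud(s); g=(P[...,:2]-G)@Rw; q=(P[...,2]>.075)&(P[...,2]<.09)&(g[...,1]>.12)&(g[...,1]<.2)&(g[...,0]<-.03)&(g[...,0]>-.11); print("scene",q.sum(),g[q].mean(0).round(4),g[q].min(0),g[q].max(0),P[q][:,2].max())
E
```

```text
clock: 10.25
position: [0.5211, -0.1979, 0.1205]
ee_rot: [0.709, -0.054, 0.701, 0.05]
contact_force: [0.5, -0.2, 0.3]
width: 0.0
manual centre g [-0.0725  0.1774]
manual centre g [-0.0735  0.1779]
lamp 6 325.1666666666667 209.16666666666666 wheel from lamp [-0.0704  0.1781]
-100 19 0.1702 0.1873
-94 20 0.1694 0.1869
-88 22 0.1612 0.1857
-76 17 0.1616 0.1857
-70 24 0.1612 0.1873
-64 23 0.1643 0.1865
-58 25 0.1639 0.1877
-52 20 0.1693 0.1869
-46 14 0.1713 0.1861
top ones [-0.0714  0.1764] 0.08238315369813279
scene 27 [-0.0769  0.1749] [-0.08823284  0.1646609 ] [-0.06578758  0.18374713] 0.07851828906586855
```

```bash
python3 -c "
from h import *
st(); tgt(-.082,.183,.1)"
```

```text
t 10.25 g [-0.0844  0.0279] z 0.1205 F [ 0.45 -0.19  0.35] w 4.481571086766467e-05 q [-0.49  0.3   1.68  0.    1.16 -2.21]
cm [ 1.94 15.53  0.18] dr [-0.003  0.01   0.007] axes in glass: y [0. 1.] z [ 1. -0.]
```

```bash
python3 -m creep '{"delta_pos":[[0,3,0],[0,7,0],[0,11,0.1],[0,14,0.2],[0.5,15.5,0.2],[1.5,15.5,0.2],[2.5,15.5,0.2],[2.5,15.5,0.2],[2.5,15.5,0.2]],"dr":[[0,0,0],[0,0,0],[0,0,0],[0,0,0],[0,0,0],[0,0,0],[0,0,0],[0,0,0],[0,0,0]]}'; python3 - <<'E'
from h import *
st(); tgt(-.082,.183,.06); s=manip.get_state(); c=w2g(s["position"])
im=grab("scene"); P=cloud(im); g=(P[...,:2]-G)@Rw
k=(abs(g[...,0]-c[0])<.025)&(abs(g[...,1]-c[1])<.03)&(P[...,2]>.087)&(P[...,2]<.2)
n=P[k]; i=np.argsort(n[:,2]); print(n[i[:10],2].round(3)); j=n[:,2]<n[:,2].min()+.03; print(g[k][j].min(0),g[k][j].max(0))
cv2.imwrite("pics/s4.png",cv2.resize(im["pixels"][190:290,290:420],(780,600),interpolation=2))
E
```

```text
clock: 11.15
position: [0.4968, -0.0433, 0.0885]
ee_rot: [0.705, -0.051, 0.706, 0.051]
contact_force: [0.1, -0.9, -0.5]
width: 0.0001
t 11.15 g [-0.0855  0.1844] z 0.0885 F [ 0.11 -0.87 -0.52] w 0.00012251921836077976 q [-0.23  0.25  1.83 -0.    1.06 -1.94]
cm [ 2.85 -0.13  0.35] dr [-0.004 -0.001 -0.   ] axes in glass: y [0. 1.] z [ 1. -0.]
[0.119 0.121 0.121 0.123 0.124 0.124 0.124 0.125 0.125 0.126]
[-0.10496005  0.16866816] [-0.08043183  0.19645766]
```

View pics/s4.png

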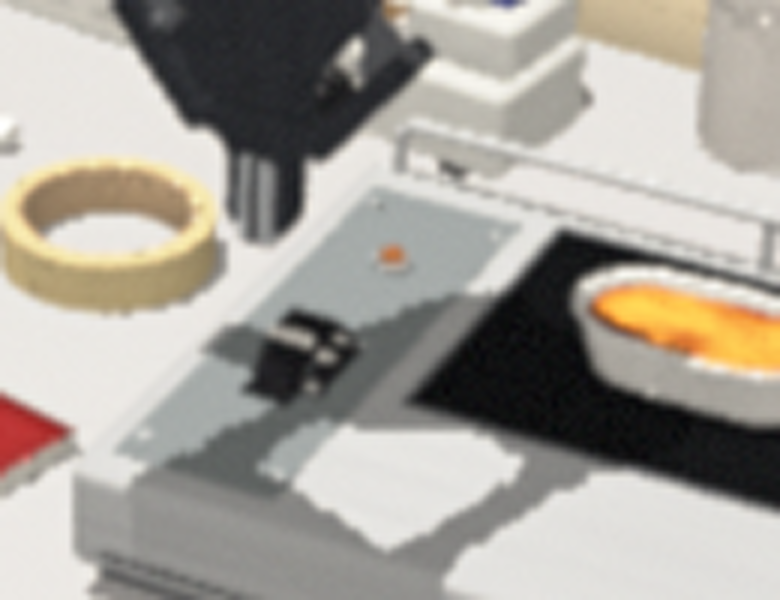

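The finger pair, tip at (262,240), hangs to the left of and above the wheel, and its tip measures 0.119 against a reported 0.0885, so the offset of about 0.03 holds. The cake is well on the glass. Now I'll lower towards the crown, expecting contact at reported z of about 0.047.

```bash
python3 -m creep '{"delta_pos":[[1,0,0.4],[2,0,0.4],[3,0,0.4],[3.5,0,0.4],[3.5,0,0.4],[3.5,0,0.4]],"dr":[[0,0,0],[0,0,0],[0,0,0],[0,0,0],[0,0,0],[0,0,0]]}'; python3 -c "
from h import *
st()"; python3 -m creep '{"delta_pos":[[0.1,0,0],[0.2,0,0],[0.3,0,0],[0.3,0,0],[0.3,0,0]],"dr":[[0,0,0],[0,0,0],[0,0,0],[0,0,0],[0,0,0]]}'; for i in 1; do python3 -m creep '{"delta_pos":[[0.1,0,0],[0.2,0,0],[0.2,0,0],[0.2,0,0]],"dr":[[0,0,0],[0,0,0],[0,0,0],[0,0,0]]}'; done
```

```text
clock: 11.8
position: [0.5008, -0.0415, 0.0541]
ee_rot: [0.705, -0.052, 0.705, 0.052]
contact_force: [0.1, 1.0, -0.2]
width: 0.0
t 11.8 g [-0.0812  0.1856] z 0.0541 F [ 0.14  1.02 -0.17] w 2.3557105377700965e-05 q [-0.22  0.3   1.87  0.    0.97 -1.94]
clock: 12.3
position: [0.5008, -0.0415, 0.0514]
ee_rot: [0.705, -0.052, 0.705, 0.052]
contact_force: [0.2, 0.2, 0.2]
width: 0.0005
clock: 12.7
position: [0.5007, -0.0415, 0.0492]
ee_rot: [0.705, -0.052, 0.705, 0.052]
contact_force: [0.1, 0.1, 0.5]
width: -0.0001
```

```bash
Z='"dr":[[0,0,0],[0,0,0],[0,0,0]]'; python3 -m creep '{"delta_pos":[[0.1,-0.2,0],[0.15,-0.2,0],[0.15,-0.2,0]],"dr":[[0,0,0],[0,0,0],[0,0,0]]}' | grep -E 'pos|force';  python3 -m creep '{"delta_pos":[[0.1,0,0],[0.15,0,0],[0.15,0,0]],"dr":[[0,0,0],[0,0,0],[0,0,0]]}' | grep -E 'pos|force';  python3 -m creep '{"delta_pos":[[0.1,0,0],[0.15,0,0],[0.15,0,0]],"dr":[[0,0,0],[0,0,0],[0,0,0]]}'| grep -E 'pos|force'
```

```text
position: [0.501, -0.0436, 0.0477]
contact_force: [-0.2, -0.2, 0.5]
position: [0.501, -0.0435, 0.0462]
contact_force: [-0.2, -0.6, -0.4]
position: [0.501, -0.0435, 0.0447]
contact_force: [-0.2, 1.6, 0.8]
```

```bash
python3 -m creep '{"delta_pos":[[0.1,0,0],[0.15,0,0],[0.15,0,0]],"dr":[[0,0,0],[0,0,0],[0,0,0]]}' | grep -E 'pos|force';  python3 -m creep '{"delta_pos":[[0.05,0,0],[0.1,0,0],[0.1,0,0]],"dr":[[0,0,0],[0,0,0],[0,0,0]]}' | grep -E 'pos|force';   python3 -m creep '{"delta_pos":[[0,0,0],[0,0,0]],"dr":[[0,0,0],[0,0,0]]}' | grep -E 'pos|force'
```

```text
position: [0.5013, -0.0435, 0.0435]
contact_force: [-0.6, -0.1, 3.6]
position: [0.5013, -0.0435, 0.0424]
contact_force: [-0.5, -0.6, 3.8]
position: [0.5012, -0.0435, 0.0424]
contact_force: [-0.1, -0.2, 3.9]
```

Contact is established at 3.8 N. I'll press slightly more and stroke away.

```bash
python3 -m creep '{"delta_pos":[[0.1,0,0],[0.1,0,0.2],[0.1,0,0.4],[0.1,0,0.6],[0.1,0,0.8]],"dr":[[0,0,0],[0,0,0],[0,0,0],[0,0,0],[0,0,0]]}' | grep -E 'pos|force'; python3 -m creep '{"delta_pos":[[0,0,0.2],[0,0,0.4],[0,0,0.6],[0,0,0.8],[0,0,0.8]],"dr":[[0,0,0],[0,0,0],[0,0,0],[0,0,0],[0,0,0]]}'| grep -E 'pos|force'; python3 -m creep '{"delta_pos":[[-0.5,0,0],[-2,0,0],[-5,0,0],[-8,0,-2],[-8,0,-6],[-8,0,-10],[-8,0,-10]],"dr":[[0,0,0],[0,0,0],[0,0,0],[0,0,0],[0,0,0],[0,0,0],[0,0,0]]}'; python3 - <<'E'
from h import *
im=grab("scene"); b=im["pixels"]; t=grab("top")["pixels"]
cv2.imwrite("pics/s5.png",np.hstack([cv2.resize(b[225:275,310:370],(400,400),interpolation=2),cv2.resize(t[210:270,310:370],(400,400),interpolation=2)]))
E
```

```text
position: [0.5092, -0.0423, 0.0413]
contact_force: [-1.1, 0.4, 4.8]
position: [0.5175, -0.0411, 0.0414]
contact_force: [0.0, 1.3, 4.7]
clock: 16.1
position: [0.4105, -0.0548, 0.1202]
ee_rot: [0.702, -0.051, 0.708, 0.052]
contact_force: [0.4, 0.7, -0.6]
width: -0.0
```

View pics/s5.png

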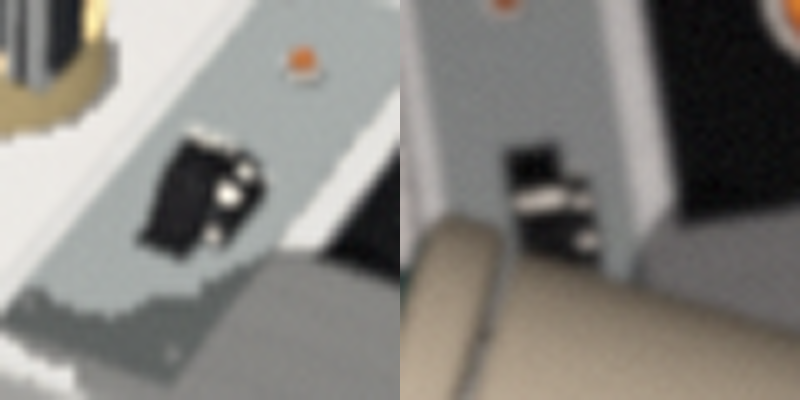

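In the top crop the white line, (540,197), has moved one bar on and is level with the far bar, (575,190). I'll check this numerically, clear the arm, and check the cakes.

```bash
python3 -m creep '{"delta_pos":[[-3,4,0],[-6,8,0],[-8,12,-2],[-8,16,-4],[-8,20,-6],[-8,24,-8],[-8,28,-8],[-8,28,-8],[-8,28,-8]],"dr":[[0,0,0],[0,0,0],[0,0,0],[0,0,0],[0,0,0],[0,0,0],[0,0,0],[0,0,0],[0,0,0]]}'; python3 - <<'E'
from h import *
import pickle
t=grab("top"); t0=pickle.load(open("top0.pkl","rb")); P=cloud(t); px=t["pixels"]
for nm,T in(("before",t0),("now",t)):
    hs=T["pixels"].min(2).astype(int); pts=[(u,v) for v in range(228,262) for u in range(326,338) if hs[v,u]>125]
    gg=np.array([w2g(ray(T,u,v,.0766)) for u,v in pts]); k=(abs(gg[:,1]-.178)<.006)&(abs(gg[:,0]+.072)<.024) if len(gg) else []
    print(nm,"line rel crown mm",((gg[k].mean(0)-[-.072,.178])*1000).round(1) if len(gg) else None, k.sum())
def rect(b):
    m=np.zeros((480,640),bool); y0,y1,x0,x1=b; m[y0:y1,x0:x1]=((P[...,2]>.073)&(P[...,2]<.1))[y0:y1,x0:x1]
    g=(P[m][:,:2]-G)@Rw; r=cv2.minAreaRect((g*1000).astype(np.float32)); return np.round(r[0],1),np.round(r[1],1),round(r[2],1),P[m][:,2].max().round(3)
print("cake g",rect((175,238,355,414))); print("warm g",rect((168,222,415,460)))
d=cv2.absdiff(px,t0["pixels"]).max(2); print("diff pad/tape/marker/whisk",[(d[a:b,c:e]>60).sum() for a,b,c,e in((255,320,250,298),(188,230,242,286),(182,198,170,232),(214,264,112,248))])
st(); cv2.imwrite("pics/t5.png",cv2.resize(px[120:345,100:480],(800,474),interpolation=2))
E
```

```text
clock: 17.1
position: [0.2981, 0.2103, 0.2012]
ee_rot: [0.705, -0.054, 0.705, 0.053]
contact_force: [0.7, -1.1, -0.9]
width: 0.0002
before line rel crown mm [-6.8 -0.5] 12
now line rel crown mm [10.9 -0. ] 10
cake g (array([-7.8, 33.7]), array([107. ,  59.2]), 89.3, np.float64(0.092))
warm g (array([  2.8, -85.6]), array([104.1,  59.5]), 0.4, np.float64(0.093))
diff pad/tape/marker/whisk [np.int64(752), np.int64(0), np.int64(0), np.int64(0)]
t 17.15 g [-0.2442  0.4638] z 0.2011 F [-0.17  0.86 -0.74] w 0.0002229014920673819 q [ 0.42 -0.05  1.88 -0.    1.31 -1.3 ]
```

View pics/t5.png

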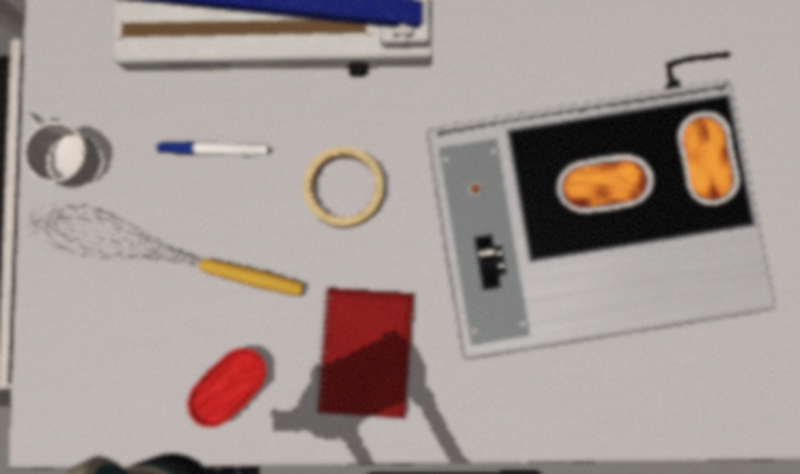

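```bash
python3 -c "
from rig import manip
manip.sign_off()"
```

```text
the job is handed in; nothing more can be done
```

I pushed the cake onto the heating glass first, then turned the heat wheel up by one click to the middle bar, and handed the job in at about 17 s of the 48 s.

- **Cake:** In the last top view its centre is at glass (-8, +34) mm, square to the glass and flat. All four ends are well inside the edges.
- **Other cake:** It is still at its start position, about (3, -86) mm in the glass frame.
- **Wheel:** It started at the first bar (0.628 rad). One stroke at about 4.8 N moved the white line from -6.8 mm to +10.9 mm relative to the crown. That is 17.7 mm against about 17.4 mm expected, and it is level with the middle bar.
- **Things round the warmer:** Tape, marker and whisk show no change. The order pad looks unmoved in the picture. Its pixel check did flag a change, which I put down to the arm's shadow lying on it.
- **Robot:** It is clear of everything.

**What disagreed:** The reported TCP height read about 3 cm lower than the camera showed the fingertips. Because of that the first push passed over the cake without touching it. I measured the offset, corrected for it, and the second push worked.

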